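# Set the core post in the casting rail and build the stepped core

### The job

Stand the steel core post in the mouth of the slotted casting rail and drag it along the slit until its foot drops into the groove hidden under the cover, then stop and let go of it there. Then build the stepped core on it: thread the plaster plates that are present down the post one after another, longest first and shortest last, each fully home and lying lengthways along the rail, and finish with the steel collar down on top of them. Leave the other things on the bench where they are.

Things in the scene. Friction and masses are not known exactly. Their poses are not given: they have to be found in the camera images.
- jig: aluminium casting rail fixed to the bench, a box 340 mm long (own x), 72 mm wide (own y), 49 mm high; origin at the centre of its underside, z up. Its 8 mm cover has a 22 mm wide slit along y = 0 from x = -100 to +150 mm, over a channel 50 mm wide. In it the post's foot rides on two ledges hidden under the cover beside the slit, tops 20 mm above the bench.
- mouth (a point): centre of the rail's mouth, a 50 by 50 mm square opening in the cover at the slit's beginning (rail x = -125 mm), at the height of the cover's top (49 mm above the bench). The post's foot fits in only here. The slit runs from here along the rail's own +x.
- slit_mid (a point): point in the slit over the rail's origin, at the cover's top. A groove 40 mm long and 14 mm deep crosses both ledges (floor 6 mm above the bench); its centre lies within 45 mm of this point along the slit, differs every time, is out of sight and must be felt: the foot falls in freely within about 5 mm of its centre. Nothing else stops the foot.
- post: steel core post, 103 mm tall, 0.35 kg, standing upright on the bench at the start: a round foot 42 mm in diameter and 16 mm high, and above it a shank 16 mm in diameter whose last 6 mm taper to 9 mm. Origin at the centre of the foot's underside, z up along the shank. Held by the shank. Seated in the groove its top stands 60 mm above the cover.
- plate_a: white plaster layer plate, a flat bar 150 mm long (own x), 50 mm wide (own y), 12 mm thick, with a 22 mm square hole through its middle; lies flat on the bench at the start; origin at the centre of its underside, in the middle of the hole. None if this plate is absent in this run.
- plate_b: white plaster layer plate, a flat bar 125 mm long (own x), 50 mm wide (own y), 12 mm thick, with a 22 mm square hole through its middle; lies flat on the bench at the start; origin at the centre of its underside, in the middle of the hole. None if this plate is absent in this run.
- plate_c: white plaster layer plate, a flat bar 100 mm long (own x), 50 mm wide (own y), 12 mm thick, with a 22 mm square hole through its middle; lies flat on the bench at the start; origin at the centre of its underside, in the middle of the hole. None if this plate is absent in this run.
- plate_d: white plaster layer plate, a flat bar 75 mm long (own x), 50 mm wide (own y), 12 mm thick, with a 22 mm square hole through its middle; lies flat on the bench at the start; origin at the centre of its underside, in the middle of the hole. None if this plate is absent in this run.
- collar: steel clamp collar, a ring 60 mm in diameter and 20 mm high with a 22 mm hole, 0.35 kg, lying flat on the bench at the start; origin at the centre of its underside
- tape: bystander, leave alone: roll of yellow tape, 60 mm across, 22 mm high; origin under its middle
- spatula: bystander, leave alone: wooden-handled spatula, 170 mm long, lying along x; origin under its middle
- gauge: bystander, leave alone: black rounded box (pocket gauge) 90 by 45 by 22 mm; origin under its middle
- bottle: bystander, leave alone: green bottle, 190 mm tall; origin under its middle
- bowl: bystander, leave alone: white mixing bowl, 110 mm across; origin under its middle
- cast_dark: bystander, leave alone: dark round cast, 116 mm across; origin under its middle
- cast_white: bystander, leave alone: white round cast, 128 mm across; origin under its middle
- cast_stone: bystander, leave alone: reddish round cast, 132 mm across; origin under its middle

How it is judged (in metres and radians):
On the way, in this order (a step that is already met when the one before it is completed fails the run):
1. the post's foot stands in the channel below the mouth, on the ledges (z of post in the frame of jig between 0.016 and 0.026 m and x of post in the frame of jig below -0.095 m and horizontal distance between post and mouth below 0.02 m), for 0.1 s.
2. the post has dropped into the hidden groove, stands upright and is let go (z of post in the frame of jig below 0.01 m and x of post in the frame of jig above -0.085 m and horizontal distance between post and jig below 0.085 m and angle between post's own z axis and vertical below 0.08 rad and contact force between the fingers and post below 0.5 N), for 0.3 s.
3. plate_a is threaded on the post, fully home, lengthways along the rail, above every longer plate (horizontal distance between plate_a and post below 0.008 m and angle between plate_a's own z axis and vertical below 0.06 rad and angle between the x axis of plate_a and the x axis of jig, either way round below 0.2 rad and z of plate_a in the frame of jig below 0.0525 m and z of plate_a in the frame of jig above 0.045 m), for 0.2 s.
4. plate_b is threaded on the post, fully home, lengthways along the rail, above every longer plate (horizontal distance between plate_b and post below 0.008 m and angle between plate_b's own z axis and vertical below 0.06 rad and angle between the x axis of plate_b and the x axis of jig, either way round below 0.2 rad and (z of plate_b in the frame of jig below 0.0525 m or distance between plate_b and plate_a below 0.0165 m) and z of plate_b in the frame of jig above 0.045 m and z of plate_b in the frame of plate_a above 0.008 m), for 0.2 s.
5. plate_c is threaded on the post, fully home, lengthways along the rail, above every longer plate (horizontal distance between plate_c and post below 0.008 m and angle between plate_c's own z axis and vertical below 0.06 rad and angle between the x axis of plate_c and the x axis of jig, either way round below 0.2 rad and (z of plate_c in the frame of jig below 0.0525 m or distance between plate_c and plate_a below 0.0165 m or distance between plate_c and plate_b below 0.0165 m) and z of plate_c in the frame of jig above 0.045 m and z of plate_c in the frame of plate_a above 0.008 m and z of plate_c in the frame of plate_b above 0.008 m), for 0.2 s.
6. plate_d is threaded on the post, fully home, lengthways along the rail, above every longer plate (horizontal distance between plate_d and post below 0.008 m and angle between plate_d's own z axis and vertical below 0.06 rad and angle between the x axis of plate_d and the x axis of jig, either way round below 0.2 rad and (z of plate_d in the frame of jig below 0.0525 m or distance between plate_d and plate_a below 0.0165 m or distance between plate_d and plate_b below 0.0165 m or distance between plate_d and plate_c below 0.0165 m) and z of plate_d in the frame of jig above 0.045 m and z of plate_d in the frame of plate_a above 0.008 m and z of plate_d in the frame of plate_b above 0.008 m and z of plate_d in the frame of plate_c above 0.008 m), for 0.2 s.
7. the collar lies home on top of the plates (horizontal distance between collar and post below 0.008 m and angle between collar's own z axis and vertical below 0.06 rad and (distance between collar and plate_a below 0.0165 m or distance between collar and plate_b below 0.0165 m or distance between collar and plate_c below 0.0165 m or distance between collar and plate_d below 0.0165 m) and z of collar in the frame of plate_a above 0.008 m and z of collar in the frame of plate_b above 0.008 m and z of collar in the frame of plate_c above 0.008 m and z of collar in the frame of plate_d above 0.008 m), for 0.2 s.
At the end, for the whole second after the job is handed in: Post upright (4.5 deg) in the groove, foot 10 mm or more below the ledges; each present plate on it (8 mm), flat, along the rail (11 deg), on the cover or directly on a longer plate, longer below shorter; collar flat on the top plate, round the post; all at rest (all of step 3 and all of step 4 and all of step 5 and all of step 6 and all of step 7 and z of post in the frame of jig below 0.01 m and x of post in the frame of jig above -0.085 m and horizontal distance between post and jig below 0.085 m and angle between post's own z axis and vertical below 0.08 rad and linear speed of each of plate_a, plate_b, plate_c, plate_d, collar, post below 0.02 m/s); the robot touches nothing.
It fails at once if one of the other things on the bench is pushed more than 30 mm from its place (distance of any of tape, spatula, gauge, bottle, bowl, cast_dark, cast_white, cast_stone from where it was at the start of the episode above 0.03 m).
Of plate_a, plate_b, plate_c, plate_d only 2 to 4 are there at a start; the rules pass over those that are not, and their reading is None.
At some moment in a run one of plate_a, plate_b, plate_c, plate_d, collar may be knocked a few centimetres aside while the robot is not near it.
It also fails if it takes over 210 s, if anything falls off the work surface, if the arm or the gripper's body presses on something with over 40 N, if the wrist force passes 120 N, or if a joint passes its speed limit or range.

### The arm

A 6-joint arm with a two-finger parallel gripper is mounted at the origin on the work surface. World frame = base frame: x ahead of the robot, y to its left, z up, the work surface at z = 0. Lengths are in mm, angles in degrees, forces in N, time in s.
With the tool pointing down it reaches from about 350 to 850 mm from the base axis. Payload 8.1 kg.
Tool frame: the origin (TCP) lies midway between the tips of the shut fingers; the grasp point (between the pads) lies 19 mm behind it; z points along the fingers, y is the line along which they close (so a half turn about z gives the same grasp; the last joint's range is limited). The gripper opens to 85 mm and grips with 20 to 120 N. Pads are 22 mm wide; open, the fingers measure 114 mm over their backs; the gripper's body (76 mm by 85 mm) begins 54 mm behind the grasp point. The pads swing forward as they close: fully open they stand 13 mm farther back than shut.
Start: joints at [71.253, 7.471, 85.268, -0, 87.261, -4.893], TCP at [143.648, 582.555, 231.292] pointing down, gripper open.
Joint ranges: [-169.43, 169.43], [-51.17, 129.36], [1.28, 143.12], [-76.62, 256.62], [0, 156.53], [-152.29, 152.29]. Speed limits (degrees/s): [136.94, 136.94, 159.86, 180, 180, 180].

### API

Orientations are given as [roll, pitch, yaw] about the fixed x, y, z axes, in that order (R = Rz(yaw) Ry(pitch) Rx(roll)).
In Python, from bench import r gives the robot as it stands. The module is installed in compiled form; this text tells all that it offers.
- The arm moves only by the tool jog_arm, never from a script. Its argument "rows" is a list of rows, each a list of 2 entries, a list of its own where there are three numbers: the shift along the tool's x, y, z in mm, then the turn, a rotation vector about the tool's x, y, z in rad. A call has 1 to 10 rows; each row is the pose to reach, as a shift and turn from the pose commanded when the call began, along the tool's axes at that moment; what a row does not reach only later rows make up. A row lasts 1/10 s, in which the tool goes at most 50 mm and 8.59 degrees, less where a joint would pass 70% of its speed; a pose out of reach is approached as far as the arm can. A call with a gripper value outside its range is refused whole. "grip" is the finger opening in mm, from 0 to 85.4, set as the call begins (left out, the last holds). The fingers move at their own pace and stop on an object; "force" is the grip in N (left out, the last holds). Time passes only in rows, so rows that repeat a pose let the fingers close. It gives the time, the measured TCP pose, the force, the opening and the grip force at its end, in the units of the state.
- r.sense(): the state, without advancing time (a new reading comes with each control period).
- r.snapshot(name): name is "side" or "top" or "wrist"; returns (picture, depth): 420x560x3 uint8, blue, green, red; 420x560 float32, mm along the optical axis (not along the pixel's ray), 0 where there is no reading.
- r.camera_params(name): a dict with "fx", "fy", "cx", "cy" (pixels), "pose" (4x4, takes a point from camera to world coordinates); the wrist camera has in their place "tool_from_camera" (4x4, takes a point from camera to tool coordinates, whose origin is the TCP and whose axes are the flange's). Camera axes: x right, y down, z forward; pixel columns grow to the right and rows downward; lengths in mm; the calibration is good to about 2 mm. The wrist camera is an equidistant fisheye: a pixel r from the principal point sees the ray r / f radians off the axis. A picture is of the moment at which its call begins: read the wrist's pose just before it. camera_params takes no time and is no camera call.
- r.hand_in(): hands the job in; it is judged then, once.
The state is a dict: "time": time; "joint_pos": joint angles; "qd": joint speeds; "joint_efforts": joint torques, N m; "tool_pos": TCP position; "tcp_rot": TCP orientation; "ft_force": force on the tool from outside, world axes, zero at the start; "wrist_torque": the same for the moment, N m; "finger_gap": finger opening in mm; "grip_force": force on a finger pad.
Only numpy, scipy, OpenCV 4.12 (cv2) and the standard library are available. Lean on these libraries where they do the work, as an engineer would, in place of code of your own. Each camera call takes 0.05 s, during which the arm holds its last target. There are 200 camera calls.

## Working session

There is one attempt and no reset: what is moved stays moved. The work goes in short steps, Python scripts to look and compute and a tool call to move; the robot and the scene stay as the last step left them, time stands still between calls to the robot, and variables do not carry over. Pictures are saved under pics/ and viewed, at most 14 in all, crops included, and the job is handed in when it is done.

Besides the shell and the picture viewer there is one more tool, called after ">>>" as a command line: name --argument value ..., lists and objects as JSON in quotes. jog_arm: Moves the arm, as the interface text tells. Its arguments: {"type":"object","properties":{"rows":{"type":"array"},"grip":{"type":"number"},"force":{"type":"number"}},"required":["rows"]}

```bash
mkdir -p pics; ls; cat > h.py <<'E'
import numpy as np, cv2
from bench import r
from scipy.spatial.transform import Rotation as R
def ray(cam,u,v):
    p=r.camera_params(cam); d=np.array([(u-p['cx'])/p['fx'],(v-p['cy'])/p['fy'],1.0]); T=np.array(p['pose'])
    return T[:3,3],T[:3,:3]@d
def onz(cam,u,v,z):
    o,d=ray(cam,u,v); return o+d*(z-o[2])/d[2]
def cloud(cam,depth):
    p=r.camera_params(cam); T=np.array(p['pose']); v,u=np.mgrid[:420,:560]
    P=np.stack([(u-p['cx'])/p['fx']*depth,(v-p['cy'])/p['fy']*depth,depth],-1)
    return P@T[:3,:3].T+T[:3,3]
def tool():
    s=r.sense(); T=np.eye(4); T[:3,:3]=R.from_euler('xyz',s['tcp_rot'],degrees=True).as_matrix(); T[:3,3]=s['tool_pos']; return T
E
python3 - <<'E'
from h import *
s=r.sense(); print(s)
for n in ['top','side','wrist']:
    im,d=r.snapshot(n); cv2.imwrite(f'pics/{n}0.png',im); np.save(f'{n}0.npy',d)
    p=r.camera_params(n); print(n,p)
E
```

```text
pics
{'time': 0.0, 'joint_pos': array([ 7.12518920e+01,  7.51582878e+00,  8.53299368e+01,  6.86248799e-05,
        8.72605093e+01, -4.89275317e+00]), 'qd': array([-0.0035129 ,  0.01965753,  0.10776778,  0.02465811,  0.0626163 ,
        0.00379198]), 'joint_efforts': array([ 4.86638128e-04, -5.69380760e+01, -5.00571620e+01, -2.02973324e-04,
        1.45801215e-02, -9.15550208e-05]), 'tool_pos': array([143.4807763 , 582.02694157, 230.23060746]), 'tcp_rot': array([-1.79894118e+02, -9.13256320e-03,  1.66144633e+02]), 'ft_force': array([ 0.25247728,  0.40316801, -0.56910005]), 'wrist_torque': array([ 0.01251826, -0.00700655,  0.03797418]), 'grip_force': 0.0, 'finger_gap': 85.52102422601263}
top {'fx': 422.8916400205052, 'fy': 422.8916400205052, 'cx': 277.26236755908144, 'cy': 213.24479852501054, 'pose': array([[ 2.70600542e-02, -9.85439209e-01,  1.67861011e-01,
         3.41058926e+02],
       [-9.99549289e-01, -2.44899429e-02,  1.73626264e-02,
        -1.14212463e+01],
       [-1.29989062e-02, -1.68255188e-01, -9.85657760e-01,
         1.49708001e+03],
       [ 0.00000000e+00,  0.0000000
[... 280 characters left out ...]
.45320906e-01,  6.56688579e-01,
        -7.36604725e+02],
       [-1.65632349e-02, -8.20333710e-01, -5.71645225e-01,
         7.34766195e+02],
       [ 0.00000000e+00,  0.00000000e+00,  0.00000000e+00,
         1.00000000e+00]])}
wrist {'fx': 325.19226210127806, 'fy': 325.19226210127806, 'cx': 283.1649794808328, 'cy': 209.4699996063637, 'tool_from_camera': array([[-9.44091221e-04, -9.64863152e-01, -2.62751226e-01,
         6.72593603e+01],
       [ 9.99999535e-01, -8.59887621e-04, -4.35457157e-04,
         1.26626948e+00],
       [ 1.94220038e-04, -2.62751515e-01,  9.64863515e-01,
        -1.42592087e+02],
       [ 0.00000000e+00,  0.00000000e+00,  0.00000000e+00,
         1.00000000e+00]])}
```

View pics/top0.png

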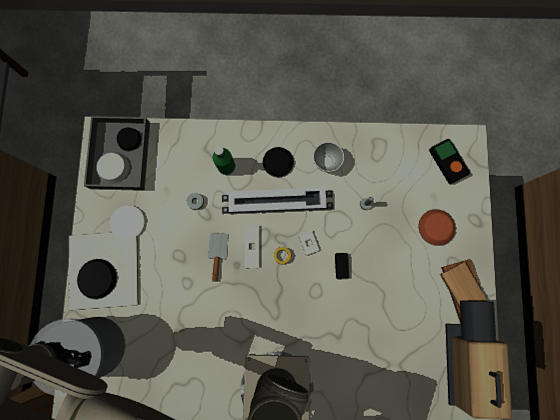

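View pics/side0.png

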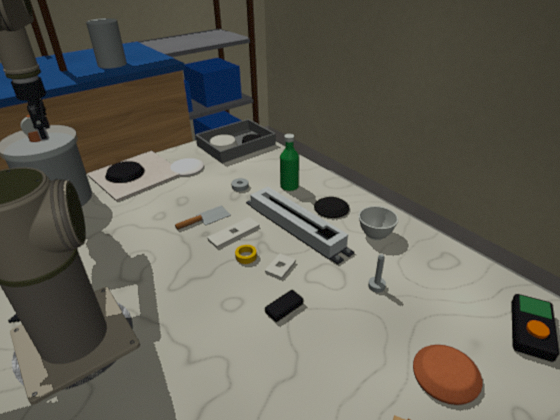

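The top view shows the rail from (222,203) to (333,198), with the mouth on its right at about (315,198). The post is at (366,203), the collar at (196,201), a long plate at (252,246) and a short plate at (309,243). The tape is at (283,255), and the spatula, gauge, bottle and bowl sit around these. Two plates are present.

```bash
cat > m.py <<'E'
from h import *
im=cv2.imread('pics/top0.png'); d=np.load('top0.npy'); P=cloud('top',d)
print('bench z',np.median(P[220:235,370:410,2]),np.median(P[225:235,160:190,2]), np.median(P[280:290,290:320,2]))
def blob(name,x0,x1,y0,y1,zlo,zhi,zt):
    m=np.zeros(d.shape,np.uint8); s=(slice(y0,y1),slice(x0,x1))
    m[s]=((P[s][...,2]>zlo)&(P[s][...,2]<zhi)&(d[s]>0))*255
    c=max(cv2.findContours(m,0,1)[0],key=cv2.contourArea)[:,0]
    W=np.array([onz('top',u,v,zt)[:2] for u,v in c],np.float32)
    rc=cv2.minAreaRect(W); print(name,len(c),np.round(rc[0],1),np.round(rc[1],1),round(rc[2],1),'medz',round(float(np.median(P[m>0][:,2])),1))
    return m
blob('long',235,268,218,278,5,25,12)
blob('short',296,324,228,260,5,25,12)
blob('collar',184,210,188,214,8,30,20)
blob('postfoot',354,384,192,214,8,30,16)
blob('posttop',354,384,192,214,60,130,103)
blob('tape',270,296,244,268,8,30,22)
blob('rail',215,345,180,220,38,60,49)
cv2.imwrite('pics/c1.png',cv2.resize(im[180:280,180:380],None,fx=4,fy=4,interpolation=cv2.INTER_CUBIC))
E
python3 m.py
```

```text
bench z 0.5531632184739692 1.371444489620103 0.6475678165406862
long 121 [474.2 102.7] [158.4  57.6] 0.7 medz 12.1
short 87 [ 491.4 -102.3] [81.5 66.9] 26.3 medz 11.6
collar 47 [630.6 310.4] [59.8 55.4] 47.8 medz 20.1
postfoot 39 [ 634.5 -298.2] [37.7 38.7] 44.9 medz 15.9
posttop 15 [ 632.1 -295.7] [11.8 24.4] 46.0 medz 98.9
tape 49 [445.4  -5.9] [55.5 55.8] 1.5 medz 22.2
rail 231 [635.5  15.9] [ 75.  338.4] 3.9 medz 49.8
```

View pics/c1.png

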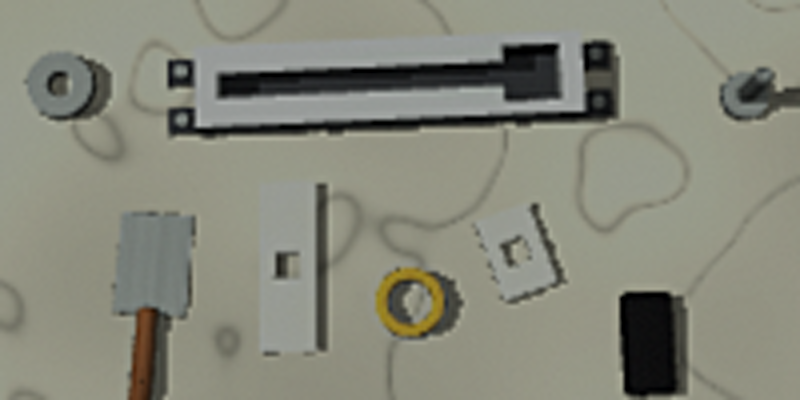

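The crop shows plate_a (long, hole at about (287,265)), plate_d (short, rotated) and the rail mouth at (530,72), on the right end of the rail. The post stands to the right of the mouth. I'll write a helper for shifts, then move over the post.

```bash
cat >> h.py <<'E'
def go(x,y,z,yaw):
    """shift (tool axes, mm) and turn about tool z (rad) from measured pose to target, tool straight down"""
    T=tool(); s=T[:3,:3].T@(np.array([x,y,z])-T[:3,3])
    y0=r.sense()['tcp_rot'][2]; dy=(yaw-y0+180)%360-180
    print('shift',np.round(s,1),'turnz',round(float(-np.radians(dy)),4),'pos',np.round(T[:3,3],1),'rpy',np.round(r.sense()['tcp_rot'],2))
def wray(u,v,T):
    p=r.camera_params('wrist'); a=np.array([u-p['cx'],v-p['cy']]); n=np.hypot(*a); th=n/p['fx']
    d=np.array([*(np.sin(th)*a/max(n,1e-9)),np.cos(th)]); M=T@np.array(p['tool_from_camera'])
    return M[:3,3],M[:3,:3]@d
def wonz(u,v,z,T):
    o,d=wray(u,v,T); return o+d*(z-o[2])/d[2]
def wpix(Pw,T):
    p=r.camera_params('wrist'); M=np.linalg.inv(T@np.array(p['tool_from_camera'])); q=M[:3,:3]@np.asarray(Pw,float)+M[:3,3]
    n=np.hypot(q[0],q[1]); th=np.arctan2(n,q[2]); return np.array([p['cx'],p['cy']])+p['fx']*th*q[:2]/max(n,1e-9)
def wcloud(depth,T):
    p=r.camera_params('wrist'); v,u=np.mgrid[:420,:560]; ax=u-p['cx']; ay=v-p['cy']; n=np.hypot(ax,ay)+1e-9; th=n/p['fx']
    t=np.tan(th); P=np.stack([t*ax/n*depth,t*ay/n*depth,depth],-1); M=T@np.array(p['tool_from_camera'])
    return P@M[:3,:3].T+M[:3,3]
E
python3 -c "
from h import *
go(633,-200,230,93.9)"
```

```text
shift [-662.5 -642.2    1.3] turnz 1.261 pos [143.5 582.2 230.5] rpy [-1.7992e+02 -1.0000e-02  1.6615e+02]
```

>>> jog_arm --rows '[[[-662,-642,0],[0,0,1.261]],[[-662,-642,0],[0,0,1.261]],[[-662,-642,0],[0,0,1.261]],[[-662,-642,0],[0,0,1.261]],[[-662,-642,0],[0,0,1.261]],[[-662,-642,0],[0,0,1.261]],[[-662,-642,0],[0,0,1.261]],[[-662,-642,0],[0,0,1.261]],[[-662,-642,0],[0,0,1.261]],[[-662,-642,0],[0,0,1.261]]]' --grip 85

```text
time: 1.15
tool_pos: [409.3, 156.7, 231.3]
tcp_rot: [180.0, -0.0, 93.8]
ft_force: [1.2, 1.2, 0.7]
finger_gap: 85.0
grip_force: 0.0
```

```bash
python3 -c "
from h import *
go(633,-200,230,93.9)"
```

```text
shift [-370.7  199.8    1.3] turnz -0.0024 pos [409.3 156.7 231.3] rpy [ 1.7997e+02 -1.0000e-02  9.3770e+01]
```

>>> jog_arm --rows '[[[-371,200,1],[0,0,-0.002]],[[-371,200,1],[0,0,-0.002]],[[-371,200,1],[0,0,-0.002]],[[-371,200,1],[0,0,-0.002]],[[-371,200,1],[0,0,-0.002]],[[-371,200,1],[0,0,-0.002]],[[-371,200,1],[0,0,-0.002]],[[-371,200,1],[0,0,-0.002]],[[-371,200,1],[0,0,-0.002]],[[-371,200,1],[0,0,-0.002]]]'

```text
time: 2.15
tool_pos: [633.8, -201.0, 228.7]
tcp_rot: [-179.9, -0.0, 93.8]
ft_force: [0.1, 0.4, -0.7]
finger_gap: 84.8
grip_force: 0.0
```

```bash
python3 -c "
from h import *
T=tool(); im,d=r.snapshot('wrist'); cv2.imwrite('pics/w1.png',im); np.save('w1.npy',d); np.save('w1T.npy',T)
print(wpix([644,-109,49],T),wpix([633,-297,103],T))
go(633,-297,120,93.9)"
```

```text
[300.52239192  99.62677711] [276.40795176 301.02946437]
shift [-97.6  -6.9 108.9] turnz -0.0001 pos [ 633.4 -199.2  229. ] rpy [-1.7991e+02 -5.0000e-02  9.3890e+01]
```

View pics/w1.png

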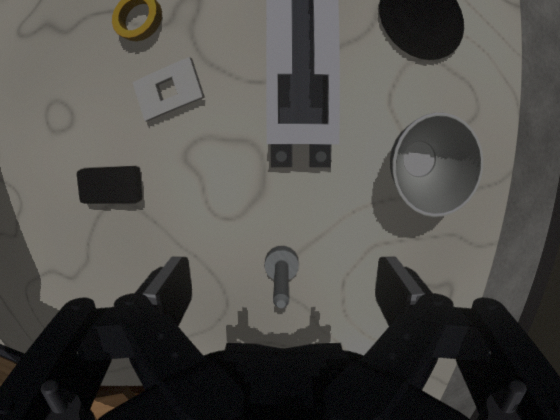

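The wrist view shows the mouth square from (278,74) to (328,124), so its centre is at about (303,99). The post's top is at about (281,303) and its foot at (281,262). plate_d lies at (168,92).

```bash
python3 - <<'E'
from h import *
T=np.load('w1T.npy'); im=cv2.imread('pics/w1.png'); d=np.load('w1.npy'); P=wcloud(d,T)
print('bench',np.median(P[200:230,220:250,2]), 'cover', np.median(P[60:120,332:337,2]))
# cover mask: rail area z 40-60
m=((abs(P[...,2]-49)<6)&(d>0)).astype(np.uint8); m[:, :255]=0; m[:,350:]=0; m[180:]=0
q=P[m>0]; print('cover pts',len(q),'y range',np.percentile(q[:,1],[0.5,99.5]))
# end edge and side edges of cover
for y0,y1 in [(-90,-60),(-50,-20),(-20,10),(-130,-100)]:
    k=(q[:,1]>y0)&(q[:,1]<y1)
    if k.sum()>20:
        xs=np.sort(q[k,0]); g=np.argmax(np.diff(xs)); print(y0,'x',xs[0],xs[-1],'gap',xs[g],xs[g+1],k.sum())
for n,(u,v) in dict(tl=(278,74),tr=(328,75),bl=(278,124),br=(328,124)).items(): print(n,wonz(u,v,49,T)[:2].round(1))
m2=((P[...,2]>85)&(P[...,2]<112)&(d>0)).astype(np.uint8); m2[:240]=0;m2[330:]=0;m2[:,:230]=0;m2[:,330:]=0
v,u=np.nonzero(m2); print('post top',len(u), P[m2>0].mean(0).round(1), P[m2>0].max(0).round(1),P[m2>0].min(0).round(1))
m3=((P[...,2]>11)&(P[...,2]<20)&(d>0)).astype(np.uint8); m3[:240]=0;m3[330:]=0;m3[:,:230]=0;m3[:,330:]=0
print('foot',P[m3>0].max(0).round(1),P[m3>0].min(0).round(1))
E
```

```text
bench 0.021768131240747834 cover 49.089089062491894
cover pts 6390 y range [-152.69673483   -2.30693121]
-90 x 606.9914460924037 680.732981313592 gap 633.0986286031072 654.0477186151853 1315
-50 x 604.2583992233815 678.4871004642577 gap 630.8218213725253 650.9800121528655 1398
-20 x 603.3549547884315 675.7966035937228 gap 628.9025068390099 650.4001931612921 757
-130 x 609.7442927404221 683.7758189136636 gap 622.3571774174635 670.4156302484578 715
tl [620.4 -84.9]
tr [669.3 -81.8]
bl [ 623.6 -134.7]
br [ 672.8 -130.9]
post top 288 [ 637.3 -296.3   97. ] [ 645.4 -291.3  103.9] [ 629.4 -306.2   85.1]
foot [ 657.3 -279.2   19.9] [ 617.5 -318.3   11.2]
```

```bash
python3 -c "
from h import *
go(637.4,-298,229,93.9)
go(637.4,-298,39,93.9)"
```

```text
shift [-98.8  -2.7  -0.1] turnz -0.0001 pos [ 633.4 -199.2  229. ] rpy [-1.7991e+02 -5.0000e-02  9.3890e+01]
shift [-99.   -2.4 189.9] turnz -0.0001 pos [ 633.4 -199.2  229. ] rpy [-1.7991e+02 -5.0000e-02  9.3890e+01]
```

>>> jog_arm --rows '[[[-50,-1.5,0],[0,0,0]],[[-99,-2.5,0],[0,0,0]],[[-99,-2.5,0],[0,0,0]],[[-99,-2.5,40],[0,0,0]],[[-99,-2.5,80],[0,0,0]],[[-99,-2.5,120],[0,0,0]],[[-99,-2.5,150],[0,0,0]],[[-99,-2.5,175],[0,0,0]],[[-99,-2.5,189],[0,0,0]],[[-99,-2.5,189],[0,0,0]]]'

```text
time: 3.2
tool_pos: [636.3, -294.8, 38.7]
tcp_rot: [-179.8, -0.2, 94.1]
ft_force: [-0.4, 0.1, -0.3]
finger_gap: 85.3
grip_force: 0.0
```

>>> jog_arm --rows '[[[0,0,0],[0,0,0]],[[0,0,0],[0,0,0]],[[0,0,0],[0,0,0]],[[0,0,0],[0,0,0]],[[0,0,0],[0,0,0]],[[0,0,0],[0,0,0]],[[0,0,0],[0,0,0]],[[0,0,0],[0,0,0]],[[0,0,0],[0,0,0]],[[0,0,0],[0,0,0]]]' --grip 10 --force 40

```text
time: 4.2
tool_pos: [638.3, -297.2, 42.2]
tcp_rot: [180.0, 0.0, 94.0]
ft_force: [-1.9, 0.2, 5.9]
finger_gap: 15.0
grip_force: 38.9
```

```bash
python3 -c "
from h import *
go(646.3,-108,130,93.9)"
```

```text
shift [188.1  21.3 -87.9] turnz 0.0019 pos [ 638.3 -297.2   42.2] rpy [1.7996e+02 4.0000e-02 9.4010e+01]
```

>>> jog_arm --rows '[[[0,0,-30],[0,0,0]],[[0,0,-72],[0,0,0]],[[40,5,-75],[0,0,0]],[[85,10,-75],[0,0,0]],[[130,15,-75],[0,0,0]],[[165,19,-75],[0,0,0]],[[183,21.5,-75],[0,0,0]],[[188.5,22,-75],[0,0,0]],[[188.5,22,-75],[0,0,0]],[[188.5,22,-75],[0,0,0]]]'

```text
time: 5.2
tool_pos: [646.6, -108.7, 116.0]
tcp_rot: [-180.0, 0.0, 94.0]
ft_force: [0.3, -0.7, -3.4]
finger_gap: 14.9
grip_force: 39.5
```

```bash
python3 - <<'E'
from h import *
T=tool(); im,d=r.snapshot('wrist'); cv2.imwrite('pics/w2.png',im); P=wcloud(d,T); np.save('w2.npy',d); np.save('w2T.npy',T)
go(646.3,-108,60,93.9)
q=P[(d>0)&(P[...,2]>60)&(P[...,2]<80)&(abs(P[...,0]-646)<30)&(abs(P[...,1]+108)<30)]
print('foot top',len(q),q.min(0).round(1),q.max(0).round(1),q.mean(0).round(1))
E
```

```text
shift [ 1.  -0.3 56.1] turnz 0.0004 pos [ 646.6 -108.9  116.1] rpy [-1.7999e+02  3.0000e-02  9.3920e+01]
foot top 139 [ 625.7 -107.7   74. ] [665.5 -90.6  80. ] [644.7 -94.1  77.3]
```

View pics/w2.png

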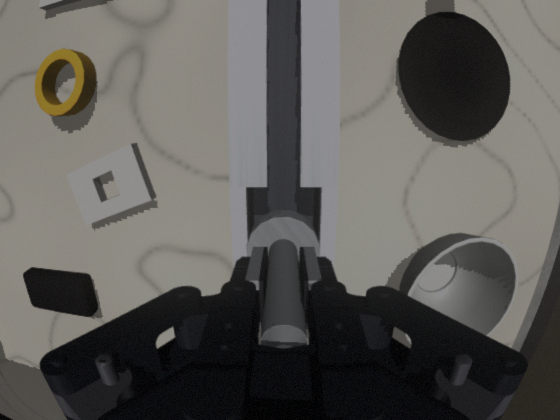

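```bash
python3 - <<'E'
from h import *
T=np.load('w2T.npy')
for p in [(248,187),(320,187)]: print(wonz(*p,49,T)[:2].round(1))
d=np.load('w2.npy'); P=wcloud(d,T); m=(d>0)&(abs(P[...,2]-49)<5)
for v in (175,150,100,60):
    u=np.nonzero(m[v,220:350])[0]+220; k=np.argmax(np.diff(u)); print(v,P[v,u[0]].round(1),P[v,u[k]].round(1),P[v,u[k+1]].round(1),P[v,u[-1]].round(1))
E
```

```text
[621.1 -84.3]
[668.5 -81.1]
175 [608.2 -77.   49.2] [633.  -76.1  45.4] [655.3 -74.   49.2] [679.5 -72.   49.7]
150 [607.4 -60.6  48.4] [631.6 -59.2  49.3] [653.4 -57.7  48.9] [677.9 -55.7  49.7]
100 [605.2 -28.1  49.5] [628.9 -27.   48.8] [651.7 -25.4  48.7] [675.9 -23.2  49.4]
60 [603.3  -1.5  48.8] [ 6.277e+02 -6.000e-01  4.840e+01] [649.4   1.5  45. ] [674.2   3.3  49.1]
```

>>> jog_arm --rows '[[[1,0,15],[0,0,-0.002]],[[1,0,25],[0,0,-0.002]],[[1,0,32],[0,0,-0.002]],[[1,0,38],[0,0,-0.002]],[[1,0,43],[0,0,-0.002]],[[1,0,47],[0,0,-0.002]],[[1,0,50],[0,0,-0.002]],[[1,0,52],[0,0,-0.002]],[[1,0,52],[0,0,-0.002]],[[1,0,52],[0,0,-0.002]]]'

```text
time: 6.25
tool_pos: [646.9, -106.3, 64.6]
tcp_rot: [180.0, 0.0, 94.1]
ft_force: [-1.1, 0.1, -3.1]
finger_gap: 14.8
grip_force: 39.5
```

>>> jog_arm --rows '[[[0,0,1],[0,0,0]],[[0,0,2],[0,0,0]],[[0,0,3],[0,0,0]],[[0,0,3],[0,0,0]],[[0,0,3],[0,0,0]]]' --force 20

```text
time: 6.75
tool_pos: [646.9, -106.4, 62.2]
tcp_rot: [180.0, 0.0, 94.1]
ft_force: [-4.8, 1.0, 5.8]
finger_gap: 15.0
grip_force: 40.2
```

>>> jog_arm --rows '[[[5,0,0.5],[0,0,0]],[[13,0,1],[0,0,0]],[[21,0,1],[0,0,0]],[[29,-0.3,1],[0,0,0]],[[37,-0.4,1],[0,0,0]],[[45,-0.5,1],[0,0,0]],[[53,-0.6,1],[0,0,0]],[[61,-0.6,1],[0,0,0]],[[67,-0.6,1],[0,0,0]],[[70,-0.6,1],[0,0,0]]]'

```text
time: 7.75
tool_pos: [642.8, -37.4, 62.1]
tcp_rot: [179.8, 0.1, 94.1]
ft_force: [0.1, -4.4, 5.5]
finger_gap: 15.1
grip_force: 40.3
```

```bash
python3 - <<'E'
from h import *
s=r.sense(); print(s['tool_pos'],s['ft_force'],s['wrist_torque'],s['grip_force'])
im,d=r.snapshot('top'); P=cloud('top',d)
q=P[(d>0)&(P[...,2]>112)&(P[...,2]<135)&(abs(P[...,0]-641)<12)]; print(len(q))
E
```

```text
[642.80782976 -37.38488829  62.10777939] [ 0.1123017  -4.44256699  5.46411307] [-1.02579777 -0.08657398 -0.02748787] 40.29989540576935
0
```

>>> jog_arm --rows '[[[1,0,0.5],[0,0,0]],[[3,0,0.5],[0,0,0]],[[5,-0.4,0.5],[0,0,0]],[[7,-0.7,0.5],[0,0,0]],[[8,-1,0.5],[0,0,0]],[[8,-1,0.5],[0,0,0]]]' --grip 10 --force 20

```text
time: 8.4
tool_pos: [641.8, -30.0, 62.1]
tcp_rot: [179.7, 0.2, 94.1]
ft_force: [0.9, -4.4, 7.2]
finger_gap: 15.4
grip_force: 40.4
```

>>> jog_arm --rows '[[[2,0,0],[0,0,0]],[[4,0,0],[0,0,0]],[[6,0,0],[0,0,0]],[[7,0,0],[0,0,0]],[[7,0,0],[0,0,0]]]'

```text
time: 8.9
tool_pos: [641.2, -23.1, 62.1]
tcp_rot: [179.7, 0.2, 94.1]
ft_force: [0.8, -6.0, 7.5]
finger_gap: 14.8
grip_force: 40.5
```

>>> jog_arm --rows '[[[2,0,0],[0,0,0]],[[4,0,0],[0,0,0]],[[6,0,0],[0,0,0]],[[7,0,0],[0,0,0]],[[7,0,0],[0,0,0]]]'

```text
time: 9.4
tool_pos: [640.7, -16.2, 62.1]
tcp_rot: [179.7, 0.2, 94.1]
ft_force: [-0.5, -5.2, 7.3]
finger_gap: 15.0
grip_force: 40.5
```

>>> jog_arm --rows '[[[2,0,0],[0,0,0]],[[4,0,0],[0,0,0]],[[6,0,0],[0,0,0]],[[7,0,0],[0,0,0]],[[7,0,0],[0,0,0]]]'

```text
time: 9.9
tool_pos: [640.2, -9.2, 62.1]
tcp_rot: [179.7, 0.2, 94.1]
ft_force: [0.6, -5.5, 6.7]
finger_gap: 14.7
grip_force: 40.5
```

>>> jog_arm --rows '[[[2,0,0],[0,0,0]],[[4,0,0],[0,0,0]],[[6,0,0],[0,0,0]],[[7,0,0],[0,0,0]],[[7,0,0],[0,0,0]]]'

```text
time: 10.4
tool_pos: [639.7, -2.2, 62.1]
tcp_rot: [179.7, 0.2, 94.1]
ft_force: [0.5, -6.4, 7.1]
finger_gap: 14.7
grip_force: 40.5
```

>>> jog_arm --rows '[[[2,0,0],[0,0,0]],[[4,0,0],[0,0,0]],[[6,0,0],[0,0,0]],[[7,0,0],[0,0,0]],[[7,0,0],[0,0,0]]]'

```text
time: 10.9
tool_pos: [639.2, 4.8, 62.1]
tcp_rot: [179.7, 0.2, 94.1]
ft_force: [1.1, -6.2, 6.7]
finger_gap: 15.0
grip_force: 40.5
```

>>> jog_arm --rows '[[[2,0,0],[0,0,0]],[[4,0,0],[0,0,0]],[[6,0,0],[0,0,0]],[[7,0,0],[0,0,0]],[[7,0,0],[0,0,0]]]'

```text
time: 11.4
tool_pos: [638.7, 11.8, 62.1]
tcp_rot: [179.7, 0.2, 94.1]
ft_force: [0.9, -5.9, 7.1]
finger_gap: 14.7
grip_force: 40.5
```

>>> jog_arm --rows '[[[2,0,0],[0,0,0]],[[4,0,0],[0,0,0]],[[6,0,0],[0,0,0]],[[7,0,0],[0,0,0]],[[7,0,0],[0,0,0]]]'

```text
time: 11.9
tool_pos: [638.2, 18.8, 62.1]
tcp_rot: [179.7, 0.2, 94.1]
ft_force: [0.7, -5.3, 7.6]
finger_gap: 15.0
grip_force: 40.5
```

>>> jog_arm --rows '[[[2,0,0],[0,0,0]],[[4,0,0],[0,0,0]],[[6,0,0],[0,0,0]],[[7,0,0],[0,0,0]],[[7,0,0],[0,0,0]]]'

```text
time: 12.4
tool_pos: [637.7, 25.8, 62.1]
tcp_rot: [179.7, 0.1, 94.1]
ft_force: [0.7, -5.2, 8.2]
finger_gap: 14.9
grip_force: 40.5
```

>>> jog_arm --rows '[[[2,0,0],[0,0,0]],[[4,0,0],[0,0,0]],[[6,0,0],[0,0,0]],[[7,0,0],[0,0,0]],[[7,0,0],[0,0,0]]]'

```text
time: 12.9
tool_pos: [637.2, 32.9, 62.1]
tcp_rot: [179.7, 0.1, 94.1]
ft_force: [0.7, -5.8, 8.1]
finger_gap: 14.9
grip_force: 40.5
```

>>> jog_arm --rows '[[[2,0,0],[0,0,0]],[[4,0,0],[0,0,0]],[[6,0,0],[0,0,0]],[[7,0,0],[0,0,0]],[[7,0,0],[0,0,0]]]'

```text
time: 13.4
tool_pos: [636.7, 39.9, 62.0]
tcp_rot: [179.7, 0.1, 94.1]
ft_force: [0.7, -5.4, 8.3]
finger_gap: 14.6
grip_force: 40.5
```

>>> jog_arm --rows '[[[2,0,0],[0,0,0]],[[4,0,0],[0,0,0]],[[6,0,0],[0,0,0]],[[7,0,0],[0,0,0]],[[7,0,0],[0,0,0]]]'

```text
time: 13.9
tool_pos: [636.0, 46.9, 61.9]
tcp_rot: [179.7, 0.1, 94.1]
ft_force: [0.5, -4.8, 6.7]
finger_gap: 14.9
grip_force: 40.5
```

>>> jog_arm --rows '[[[2,0,0],[0,0,0]],[[4,0,0],[0,0,0]],[[5,0,0],[0,0,0]],[[5,0,0],[0,0,0]]]'

```text
time: 14.3
tool_pos: [635.5, 52.1, 61.7]
tcp_rot: [179.8, 0.1, 94.1]
ft_force: [0.4, -4.0, 6.0]
finger_gap: 15.0
grip_force: 40.4
```

>>> jog_arm --rows '[[[2,0,0],[0,0,0]],[[4,0,0],[0,0,0]],[[5,0,0],[0,0,0]],[[5,0,0],[0,0,0]]]'

```text
time: 14.7
tool_pos: [632.5, 58.8, 58.9]
tcp_rot: [-179.9, -0.0, 94.1]
ft_force: [-0.1, 0.8, -2.8]
finger_gap: 15.0
grip_force: 39.6
```

>>> jog_arm --rows '[[[0,0.7,2],[0,0,0]],[[0,1.5,4],[0,0,0]],[[0,1.5,5],[0,0,0]],[[0,1.5,5],[0,0,0]]]'

```text
time: 15.1
tool_pos: [634.2, 58.3, 54.1]
tcp_rot: [-179.9, -0.0, 94.1]
ft_force: [-0.9, 1.2, -3.7]
finger_gap: 14.6
grip_force: 39.6
```

>>> jog_arm --rows '[[[0,0,0],[0,0,0]],[[0,0,0],[0,0,0]],[[0,0,0],[0,0,0]],[[0,0,0],[0,0,0]],[[0,0,0],[0,0,0]],[[0,0,0],[0,0,0]],[[0,0,0],[0,0,0]]]' --grip 60

```text
time: 15.8
tool_pos: [634.7, 58.3, 54.8]
tcp_rot: [180.0, -0.0, 94.1]
ft_force: [-0.3, -0.2, 1.0]
finger_gap: 59.9
grip_force: 0.0
```

```bash
python3 - <<'E'
from h import *
T=tool(); im,d=r.snapshot('wrist'); cv2.imwrite('pics/w3.png',im); P=wcloud(d,T); s=r.sense(); print(s['tool_pos'],s['ft_force'],s['finger_gap'])
print(wpix([634,58,109],T))
q=P[(d>0)&(P[...,2]>75)&(P[...,2]<130)&(np.hypot(P[...,0]-634,P[...,1]-58)<16)]
print(len(q),np.percentile(q[:,2],[50,90,99]),q.mean(0))
E
```

```text
[634.67521529  58.2965156   54.76749927] [-0.1384683   0.81919056 -0.03014724] 60.15752536025666
[282.82103259 336.33350881]
3011 [103.32559586 127.93227688 129.78715621] [633.36370976  61.53041221 101.60823103]
```

>>> jog_arm --rows '[[[0,0,-25],[0,0,0]],[[0,0,-60],[0,0,0]],[[0,0,-105],[0,0,0]],[[0,0,-150],[0,0,0]],[[0,0,-185],[0,0,0]],[[0,0,-195],[0,0,0]],[[0,0,-195],[0,0,0]],[[0,0,-195],[0,0,0]]]' --grip 85

```text
time: 16.65
tool_pos: [634.1, 58.3, 248.1]
tcp_rot: [-179.9, -0.0, 94.1]
ft_force: [-0.1, 0.2, -0.3]
finger_gap: 84.7
grip_force: 0.0
```

```bash
python3 - <<'E'
from h import *
T=tool(); im,d=r.snapshot('wrist'); cv2.imwrite('pics/w4.png',im); P=wcloud(d,T); s=r.sense(); print(s['tool_pos'],s['ft_force']); np.save('w4.npy',d); np.save('w4T.npy',T)
q=P[(d>0)&(P[...,2]>60)&(P[...,2]<130)&(np.hypot(P[...,0]-634,P[...,1]-58)<22)]
print(len(q),np.percentile(q[:,2],[50,90,99,100]))
t=q[q[:,2]>104]; print('top',t.mean(0),len(t),'low',q[q[:,2]<85].mean(0),'mid',q.mean(0), q.min(0),q.max(0))
E
```

```text
[633.62562649  58.26151504 247.1578361 ] [-0.1236901   0.21431595 -0.23504557]
372 [104.40384493 109.10217888 110.01802753 111.06563741]
top [634.09209993  56.33414812 107.37752833] 193 low [633.62232749  62.05545113  72.29848415] mid [633.97833032  58.53504548  97.76471593] [626.2893385   48.43931921  60.13403388] [641.7347215   63.84791225 111.06563741]
```

View pics/w4.png

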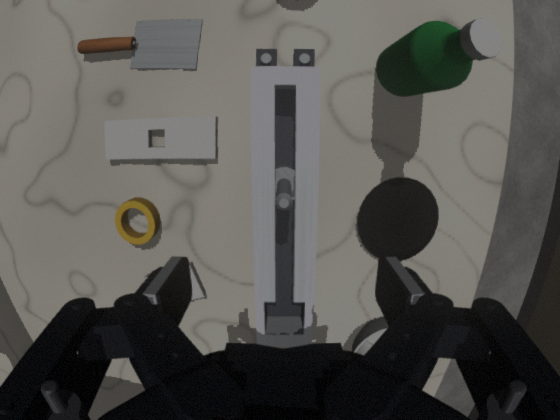

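The post stands in the slit at about (284,202) and its top is at z≈109, so it is seated. plate_a spans (106,121) to (217,158), with its hole at (158,139).

```bash
cat >> h.py <<'E'
def plate(im,d,T,cx,cy,rad=110,zlo=6,zhi=18,zt=12):
    """white plate near (cx,cy): outer rect and hole centre, wrist view"""
    P=wcloud(d,T); m=((d>0)&(P[...,2]>zlo)&(P[...,2]<zhi)&(np.hypot(P[...,0]-cx,P[...,1]-cy)<rad)).astype(np.uint8)
    n,l,st,c=cv2.connectedComponentsWithStats(m); k=1+np.argmax(st[1:,4]); mm=(l==k).astype(np.uint8)*255
    cs,h=cv2.findContours(mm,cv2.RETR_CCOMP,1)
    out=[]
    for c,hh in zip(cs,h[0]):
        if cv2.contourArea(c)<60: continue
        W=np.array([wonz(u,v,zt,T)[:2] for u,v in c[:,0]],np.float32); rc=cv2.minAreaRect(W)
        out.append((hh[3]>=0,np.round(rc[0],1),np.round(rc[1],1),round(rc[2],1))); print('hole' if hh[3]>=0 else 'outer',*out[-1][1:])
    return out
E
python3 - <<'E'
from h import *
T=np.load('w4T.npy'); d=np.load('w4.npy'); im=cv2.imread('pics/w4.png')
plate(im,d,T,474,102)
print('post top',wonz(284,202,109,T)[:2])
print([wonz(u,v,12,T)[:2].round(1) for u,v in [(106,121),(216,117),(217,158),(107,161),(149,131),(166,130),(149,148),(166,147)]])
go(474,101,150,180)
E
```

```text
outer [475.4 102.3] [151.3  50.5] 2.4
hole [476.1 102.1] [21.6 24.6] 1.4
post top [634.2186799   56.35713644]
[array([402.1, 123.6]), array([549.7, 128.9]), array([553.2,  80.4]), array([403.6,  71.7]), array([465.1, 110.5]), array([487.9, 112. ]), array([465.6,  89.5]), array([488.5,  91.2])]
shift [  54.1 -155.8   97.8] turnz -1.4988 pos [633.6  58.3 247.2] rpy [-1.7979e+02 -1.0000e-02  9.4120e+01]
```

```bash
python3 -c "
from h import *
go(475.6,102.2,120,182)"
```

```text
shift [  55.2 -154.   127.7] turnz -1.5337 pos [633.6  58.3 247.2] rpy [-1.7979e+02 -1.0000e-02  9.4120e+01]
```

>>> jog_arm --rows '[[[14,-39,0],[0,0,-0.14]],[[28,-77,0],[0,0,-0.28]],[[41,-115,0],[0,0,-0.42]],[[55,-154,0],[0,0,-0.56]],[[55,-154,30],[0,0,-0.7]],[[55,-154,60],[0,0,-0.84]],[[55,-154,90],[0,0,-0.98]],[[55,-154,110],[0,0,-1.12]],[[55,-154,120],[0,0,-1.26]],[[55,-154,127],[0,0,-1.4]]]'

```text
time: 17.7
tool_pos: [474.5, 101.8, 118.8]
tcp_rot: [-179.9, -0.4, 174.7]
ft_force: [-0.4, 0.4, -0.9]
finger_gap: 85.1
grip_force: 0.0
```

```bash
python3 -c "
from h import *
go(475.6,102.2,120,182)
go(475.6,102.2,-1,182)"
```

```text
shift [-1.1  0.5 -1.2] turnz -0.1279 pos [474.5 101.8 118.8] rpy [-179.93   -0.35  174.67]
shift [ -1.8   0.6 119.8] turnz -0.1279 pos [474.5 101.8 118.8] rpy [-179.93   -0.35  174.67]
```

>>> jog_arm --rows '[[[-1,0.5,0],[0,0,-0.125]],[[-1,0.5,0],[0,0,-0.125]],[[-1,0.5,0],[0,0,-0.125]],[[-1,0.5,0],[0,0,-0.125]]]'

```text
time: 18.1
tool_pos: [477.8, 102.4, 122.2]
tcp_rot: [-180.0, -0.1, -178.7]
ft_force: [0.2, -0.1, 0.8]
finger_gap: 84.9
grip_force: 0.0
```

```bash
python3 -c "
from h import *
T=tool(); im,d=r.snapshot('wrist'); plate(im,d,T,475,102)
go(475.6,102.2,-1,182)"
```

```text
outer [474.4 101.8] [150.   50.5] 2.3
hole [474.1 102.4] [21.8 23.6] 3.5
shift [  2.3  -0.2 123.5] turnz -0.011 pos [478.  102.4 122.5] rpy [-1.8000e+02 -3.0000e-02 -1.7863e+02]
```

>>> jog_arm --rows '[[[3,0,30],[0,0,-0.015]],[[3,0,65],[0,0,-0.015]],[[3,0,90],[0,0,-0.015]],[[3,0,105],[0,0,-0.015]],[[3,0,113],[0,0,-0.015]],[[3,0,118],[0,0,-0.015]],[[3,0,120],[0,0,-0.015]],[[3,0,120],[0,0,-0.015]],[[3,0,120],[0,0,-0.015]]]'

```text
time: 19.05
tool_pos: [476.0, 102.5, 3.7]
tcp_rot: [180.0, 0.1, -177.6]
ft_force: [-0.6, 0.6, -1.0]
finger_gap: 85.1
grip_force: 0.0
```

>>> jog_arm --rows '[[[0,0,0],[0,0,0]],[[0,0,0],[0,0,0]],[[0,0,0],[0,0,0]],[[0,0,0],[0,0,0]],[[0,0,0],[0,0,0]],[[0,0,0],[0,0,0]],[[0,0,0],[0,0,0]],[[0,0,0],[0,0,0]]]' --grip 40 --force 40

```text
time: 19.85
tool_pos: [475.6, 102.4, 3.5]
tcp_rot: [-180.0, 0.0, -177.6]
ft_force: [-1.1, -1.0, 5.4]
finger_gap: 49.0
grip_force: 41.7
```

>>> jog_arm --rows '[[[0,0,0],[0,0,0]],[[0,0,0],[0,0,0]],[[0,0,0],[0,0,0]],[[0,0,2],[0,0,0]],[[0,0,4],[0,0,0]],[[0,0,4.5],[0,0,0]],[[0,0,4.5],[0,0,0]]]' --grip 62

```text
time: 20.55
tool_pos: [475.0, 102.4, -2.0]
tcp_rot: [-180.0, -0.0, -177.6]
ft_force: [0.6, -0.9, -1.0]
finger_gap: 62.0
grip_force: 0.0
```

>>> jog_arm --rows '[[[0,0,0],[0,0,0]],[[0,0,0],[0,0,0]],[[0,0,0],[0,0,0]],[[0,0,0],[0,0,0]],[[0,0,0],[0,0,0]],[[0,0,0],[0,0,0]],[[0,0,0],[0,0,0]]]' --grip 40

```text
time: 21.25
tool_pos: [475.4, 102.4, -1.5]
tcp_rot: [180.0, 0.0, -177.6]
ft_force: [-0.7, 0.4, 3.8]
finger_gap: 48.6
grip_force: 42.9
```

>>> jog_arm --rows '[[[0,0,-15],[0,0,0]],[[0,0,-50],[0,0,0]],[[0,0,-95],[0,0,0.1]],[[0,0,-130],[0,0,0.24]],[[0,0,-145],[0,0,0.38]],[[0,0,-145],[0,0,0.52]],[[0,0,-145],[0,0,0.66]],[[0,0,-145],[0,0,0.8]],[[0,0,-145],[0,0,0.94]],[[0,0,-145],[0,0,1.08]]]'

```text
time: 22.25
tool_pos: [474.5, 102.3, 142.4]
tcp_rot: [-179.9, -0.0, 120.1]
ft_force: [-0.6, 0.2, -1.3]
finger_gap: 49.1
grip_force: 42.8
```

```bash
python3 -c "
from h import *
go(634.2,-30,143,94.1)"
```

```text
shift [-194.6   71.6   -0.8] turnz 0.4546 pos [474.5 102.3 142.4] rpy [-1.7992e+02 -4.0000e-02  1.2015e+02]
```

```bash
python3 -c "
from h import *
go(634.4,57,143,94.1)"
```

```text
shift [-119.5  115.5   -0.8] turnz 0.4546 pos [474.5 102.3 142.4] rpy [-1.7992e+02 -4.0000e-02  1.2015e+02]
```

>>> jog_arm --rows '[[[-12,12,-3],[0,0,0.14]],[[-36,35,-3],[0,0,0.28]],[[-60,58,-3],[0,0,0.42]],[[-84,81,-3],[0,0,0.4546]],[[-106,103,-3],[0,0,0.4546]],[[-119.5,115.5,-3],[0,0,0.4546]],[[-119.5,115.5,-3],[0,0,0.4546]],[[-119.5,115.5,-3],[0,0,0.4546]],[[-119.5,115.5,-3],[0,0,0.4546]]]'

```text
time: 23.15
tool_pos: [634.2, 58.3, 145.6]
tcp_rot: [-179.9, -0.0, 94.4]
ft_force: [-0.5, 1.5, -2.3]
finger_gap: 48.6
grip_force: 42.9
```

```bash
python3 -c "
from h import *
T=tool(); im,d=r.snapshot('wrist'); cv2.imwrite('pics/w5.png',im); np.save('w5.npy',d);np.save('w5T.npy',T)
P=wcloud(d,T); print(T[:3,3]); go(634.4,57,143,94.1)
m=(d>0)&(np.hypot(P[...,0]-634,P[...,1]-57)<14); print(np.histogram(P[m][:,2],bins=range(0,200,10)))
"
```

```text
[634.24745623  58.31099585 145.55119706]
shift [-1.4 -0.   2.9] turnz 0.0063 pos [634.3  58.4 145.9] rpy [-1.7994e+02 -1.0000e-02  9.4460e+01]
(array([   0,    0,    0,    0,    0,    0,    0,    0,    0,    0,    0,
          0,    0,    0,  182, 1196,   33,    0,    0]), array([  0,  10,  20,  30,  40,  50,  60,  70,  80,  90, 100, 110, 120,
       130, 140, 150, 160, 170, 180, 190]))
```

View pics/w5.png

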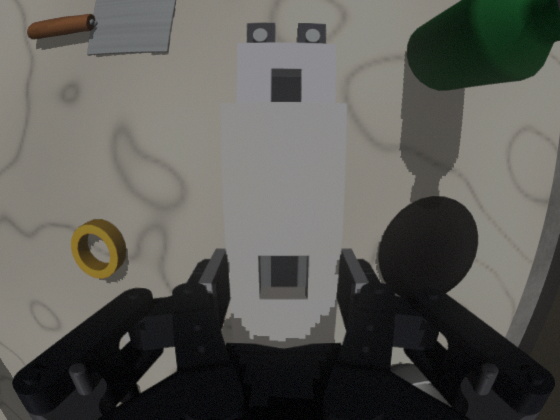

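The plate is held straight. Its hole's upper rim spans (259,254) to (308,299), with its centre at about (284,276).

```bash
python3 -c "
from h import *
T=np.load('w5T.npy'); d=np.load('w5.npy'); P=wcloud(d,T)
z=np.median(P[150:230,240:330,2]); print('ztop',z)
print([wonz(u,v,z,T)[:2].round(1) for u,v in [(259,254),(308,256),(260,299),(309,299)]])
m=(d>0)&(abs(P[...,2]-z)<5)&(abs(P[...,0]-634)<40); q=P[m]; print(q.min(0),q.max(0))
u=np.nonzero(m[200,:])[0]; print(P[200,u[0]],P[200,u[-1]])
"
```

```text
ztop 158.9823175846151
[array([622.3,  70.2]), array([643.5,  70.8]), array([623.9,  47.6]), array([646.3,  49.3])]
[595.3177096   19.05808329 153.98573752] [671.17735258 136.2109859  163.95172226]
[606.1604713   93.0046584  159.29809049] [655.69618533  96.56728623 158.23245603]
```

>>> jog_arm --rows '[[[-3.2,0.4,0],[0,0,0.005]],[[-3.2,0.4,10],[0,0,0.005]],[[-3.2,0.4,22],[0,0,0.005]],[[-3.2,0.4,30],[0,0,0.005]],[[-3.2,0.4,34],[0,0,0.005]],[[-3.2,0.4,38],[0,0,0.005]],[[-3.2,0.4,41],[0,0,0.005]],[[-3.2,0.4,44],[0,0,0.005]],[[-3.2,0.4,46],[0,0,0.005]],[[-3.2,0.4,46],[0,0,0.005]]]'

```text
time: 24.2
tool_pos: [635.9, 54.8, 100.1]
tcp_rot: [-180.0, 0.0, 94.1]
ft_force: [-0.8, 0.1, -1.4]
finger_gap: 49.0
grip_force: 42.9
```

>>> jog_arm --rows '[[[0,-1,5],[0,0,0]],[[0,-1,12],[0,0,0]],[[0,-1,20],[0,0,0]],[[0,-1,28],[0,0,0]],[[0,-1,35],[0,0,0]],[[0,-1,40],[0,0,0]],[[0,-1,44],[0,0,0]],[[0,-1,47],[0,0,0]],[[0,-1,49],[0,0,0]],[[0,-1,49],[0,0,0]]]'

```text
time: 25.2
tool_pos: [634.9, 54.8, 51.2]
tcp_rot: [-180.0, -0.0, 94.1]
ft_force: [0.5, -0.0, -1.7]
finger_gap: 48.8
grip_force: 42.9
```

>>> jog_arm --rows '[[[0,0,1],[0,0,0]],[[0,0,2],[0,0,0]],[[0,0,3],[0,0,0]],[[0,0,3],[0,0,0]]]'

```text
time: 25.6
tool_pos: [634.9, 54.8, 48.2]
tcp_rot: [-180.0, 0.0, 94.1]
ft_force: [-0.2, 0.1, -2.1]
finger_gap: 48.8
grip_force: 42.9
```

>>> jog_arm --rows '[[[0,0,0],[0,0,0]],[[0,0,0],[0,0,0]],[[0,0,0],[0,0,0]],[[0,0,0],[0,0,0]],[[0,0,-10],[0,0,0]],[[0,0,-40],[0,0,0]],[[0,0,-80],[0,0,0]],[[0,0,-125],[0,0,0]],[[0,0,-170],[0,0,0]],[[0,0,-200],[0,0,0]]]' --grip 66

```text
time: 26.6
tool_pos: [636.0, 54.8, 253.8]
tcp_rot: [179.7, 0.0, 94.2]
ft_force: [0.6, -0.3, -0.3]
finger_gap: 66.0
grip_force: 0.0
```

```bash
cat > lk.py <<'E'
from h import *
import sys
n=sys.argv[1]; T=tool(); im,d=r.snapshot('wrist'); cv2.imwrite(f'pics/{n}.png',im); np.save(n+'.npy',d);np.save(n+'T.npy',T)
P=wcloud(d,T); s=r.sense(); print(s['time'],T[:3,3].round(1),s['tcp_rot'][2])
q=P[(d>0)&(P[...,2]>52)&(P[...,2]<100)&(np.hypot(P[...,0]-634,P[...,1]-57)<85)&(np.hypot(P[...,0]-634,P[...,1]-57)>32)]
print('stack top z',np.percentile(q[:,2],[5,50,95]).round(1), len(q), 'y',np.percentile(q[:,1],[0.5,99.5]),'x',np.percentile(q[:,0],[.5,99.5]))
k=q[(q[:,1]>57)]; l=q[q[:,1]<57]; print('z +y',np.median(k[:,2]) if len(k) else 0,'z -y',np.median(l[:,2]) if len(l) else 0)
p=P[(d>0)&(P[...,2]>100)&(P[...,2]<120)&(np.hypot(P[...,0]-634,P[...,1]-57)<15)]; print('post',len(p),p.mean(0).round(1),p[:,2].max().round(1))
E
python3 lk.py w6; python3 - <<'E'
from h import *
T=np.load('w6T.npy'); d=np.load('w6.npy'); im=cv2.imread('pics/w6.png')
plate(im,d,T,490,-102,70)
go(491,-102,120,94)
E
```

```text
26.65 [636.   54.8 253.8] 94.15203376601262
stack top z [59.8 61.1 62.3] 4011 y [-19.48943744 130.03272125] x [605.77879651 663.44867818]
z +y 61.03474367064962 z -y 61.068366313798435
post 239 [634.1  56.6 106.5] 111.0
outer [488.1 -85.3] [76.8 28.2] 22.7
shift [-145.7 -159.5  137.5] turnz 0.0027 pos [637.9  54.8 259.3] rpy [1.793e+02 5.000e-02 9.415e+01]
```

```bash
python3 - <<'E'
from h import *
go(490,-102,150,23)
E
```

```text
shift [-145.6 -160.2  107.5] turnz 1.2418 pos [637.9  54.8 259.3] rpy [1.793e+02 5.000e-02 9.415e+01]
```

>>> jog_arm --rows '[[[-20,-22,0],[0,0,0.1]],[[-45,-50,0],[0,0,0.24]],[[-70,-78,0],[0,0,0.38]],[[-96,-106,0],[0,0,0.52]],[[-120,-134,10],[0,0,0.66]],[[-145,-160,30],[0,0,0.8]],[[-145,-160,60],[0,0,0.94]],[[-145,-160,85],[0,0,1.08]],[[-145,-160,98],[0,0,1.2]],[[-145,-160,98],[0,0,1.24]]]'

```text
time: 27.65
tool_pos: [484.1, -101.1, 148.1]
tcp_rot: [-179.9, 0.2, 22.8]
ft_force: [-0.5, -0.8, -0.2]
finger_gap: 65.8
grip_force: 0.0
```

>>> jog_arm --rows '[[[0,0,0],[0,0,0]],[[0,0,0],[0,0,0]]]'

```text
time: 27.85
tool_pos: [486.2, -101.5, 151.0]
tcp_rot: [180.0, -0.0, 23.2]
ft_force: [0.2, -0.6, 0.2]
finger_gap: 66.4
grip_force: 0.0
```

```bash
python3 - <<'E'
from h import *
T=tool(); im,d=r.snapshot('wrist'); cv2.imwrite('pics/w7.png',im); o=plate(im,d,T,490,-102,70)
go(490,-102,0,23)
E
```

```text
outer [492.7 -98.3] [75.2 50.2] 21.7
hole [493.1 -97.9] [21.7 23.2] 23.1
shift [  3.    1.7 151.1] turnz 0.0032 pos [ 486.4 -101.5  151.1] rpy [ 1.7995e+02 -6.0000e-02  2.3180e+01]
```

View pics/w7.png

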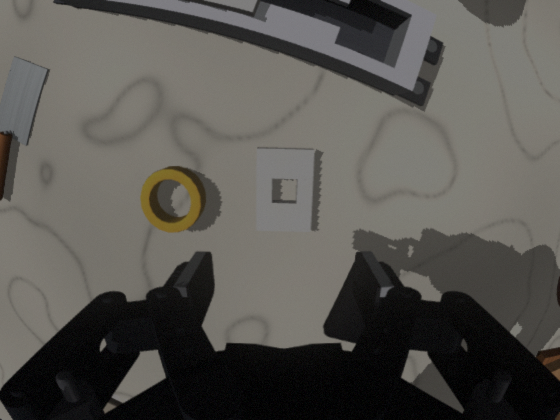

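plate_d lies straight below at (285,190) and measures 75 x 50. The tape at (173,200) is clear of the fingers.

```bash
python3 - <<'E'
from h import *
go(492.8,-98.1,-1.5,22.2)
E
```

```text
shift [  7.1  -0.7 152.6] turnz 0.0171 pos [ 486.4 -101.5  151.1] rpy [ 1.7995e+02 -6.0000e-02  2.3180e+01]
```

>>> jog_arm --rows '[[[7,-0.7,40],[0,0,0.017]],[[7,-0.7,85],[0,0,0.017]],[[7,-0.7,115],[0,0,0.017]],[[7,-0.7,135],[0,0,0.017]],[[7,-0.7,145],[0,0,0.017]],[[7,-0.7,150],[0,0,0.017]],[[7,-0.7,152],[0,0,0.017]],[[7,-0.7,152],[0,0,0.017]],[[7,-0.7,152],[0,0,0.017]],[[7,-0.7,152],[0,0,0.017]]]'

```text
time: 28.9
tool_pos: [492.8, -98.3, -0.7]
tcp_rot: [179.9, -0.1, 22.1]
ft_force: [-0.7, 0.3, 0.3]
finger_gap: 65.9
grip_force: 0.0
```

>>> jog_arm --rows '[[[0,0,0],[0,0,0]],[[0,0,0],[0,0,0]],[[0,0,0],[0,0,0]],[[0,0,0],[0,0,0]],[[0,0,0],[0,0,0]],[[0,0,0],[0,0,0]],[[0,0,0],[0,0,0]]]' --grip 40

```text
time: 29.6
tool_pos: [492.7, -98.3, -0.9]
tcp_rot: [180.0, -0.1, 22.1]
ft_force: [-0.2, 0.7, 6.5]
finger_gap: 49.1
grip_force: 42.1
```

Lift and rotate by +72° (turn -1.257), then move over the post.

>>> jog_arm --rows '[[[0,0,-15],[0,0,0]],[[0,0,-50],[0,0,0]],[[0,0,-95],[0,0,-0.1]],[[0,0,-130],[0,0,-0.24]],[[0,0,-147],[0,0,-0.38]],[[0,0,-147],[0,0,-0.52]],[[0,0,-147],[0,0,-0.66]],[[0,0,-147],[0,0,-0.8]],[[0,0,-147],[0,0,-0.94]],[[0,0,-147],[0,0,-1.08]]]'

```text
time: 30.6
tool_pos: [491.8, -98.0, 145.1]
tcp_rot: [-180.0, -0.0, 84.3]
ft_force: [-0.6, 0.2, -0.9]
finger_gap: 48.8
grip_force: 41.8
```

```bash
python3 - <<'E'
from h import *
go(634.4,56.5,146,94.1)
E
```

```text
shift [167.8 126.7  -1. ] turnz -0.1704 pos [491.8 -98.  145.1] rpy [-179.97   -0.     84.34]
```

>>> jog_arm --rows '[[[20,15,-3],[0,0,-0.05]],[[50,38,-3],[0,0,-0.1]],[[82,62,-3],[0,0,-0.15]],[[114,86,-3],[0,0,-0.17]],[[144,109,-3],[0,0,-0.17]],[[161,122,-3],[0,0,-0.17]],[[168,126.5,-3],[0,0,-0.17]],[[168,126.5,-3],[0,0,-0.17]],[[168,126.5,-3],[0,0,-0.17]],[[168,126.5,-3],[0,0,-0.17]]]'

```text
time: 31.6
tool_pos: [634.7, 54.8, 148.2]
tcp_rot: [-180.0, 0.0, 93.7]
ft_force: [-0.5, -0.2, -0.7]
finger_gap: 49.0
grip_force: 41.9
```

```bash
python3 - <<'E'
from h import *
T=tool(); im,d=r.snapshot('wrist'); cv2.imwrite('pics/w8.png',im); P=wcloud(d,T); print(T[:3,3].round(1)); 
z=np.median(P[215:245,250:320,2]); print('z',z); plate(im,d,T,634,58,60,z-4,z+4,z)
go(634.4,56.5,146,94.1)
cv2.imwrite('pics/w8c.png',im[150:350,160:410])
E
```

```text
[634.7  54.8 148.2]
z 161.02924878878554
outer [634.   56.7] [63.6 76. ] 3.6
hole [633.9  57. ] [22.2 20.6] 3.9
shift [ 1.7 -0.3  2.4] turnz -0.0073 pos [634.9  54.8 148.4] rpy [-1.7999e+02  1.0000e-02  9.3680e+01]
```

View pics/w8c.png

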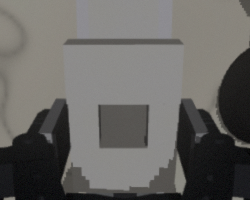

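The crop shows plate_d held straight, with its hole centre at (633.9, 57.0) over the post at (634.1, 56.5). Lowering.

>>> jog_arm --rows '[[[0,0,10],[0,0,-0.007]],[[0,0,22],[0,0,-0.007]],[[0,0,30],[0,0,-0.007]],[[0,0,35],[0,0,-0.007]],[[0,0,39],[0,0,-0.007]],[[0,0,42],[0,0,-0.007]],[[0,0,45],[0,0,-0.007]],[[0,0,47],[0,0,-0.007]],[[0,0,48],[0,0,-0.007]],[[0,0,48],[0,0,-0.007]]]'

```text
time: 32.65
tool_pos: [635.4, 55.8, 100.3]
tcp_rot: [180.0, 0.0, 94.1]
ft_force: [-0.1, 0.2, -0.5]
finger_gap: 48.8
grip_force: 41.9
```

>>> jog_arm --rows '[[[0,0,4],[0,0,0]],[[0,0,10],[0,0,0]],[[0,0,17],[0,0,0]],[[0,0,24],[0,0,0]],[[0,0,30],[0,0,0]],[[0,0,34],[0,0,0]],[[0,0,37],[0,0,0]],[[0,0,38],[0,0,0]],[[0,0,38],[0,0,0]]]'

```text
time: 33.55
tool_pos: [635.4, 55.8, 62.3]
tcp_rot: [180.0, 0.0, 94.1]
ft_force: [0.0, 0.1, -1.1]
finger_gap: 48.8
grip_force: 41.9
```

>>> jog_arm --rows '[[[0,0,1],[0,0,0]],[[0,0,2],[0,0,0]],[[0,0,2.5],[0,0,0]],[[0,0,2.5],[0,0,0]]]'

```text
time: 33.95
tool_pos: [635.6, 55.8, 60.2]
tcp_rot: [180.0, 0.0, 94.1]
ft_force: [-1.8, 0.0, 2.3]
finger_gap: 48.9
grip_force: 42.1
```

>>> jog_arm --rows '[[[0,0,0],[0,0,0]],[[0,0,0],[0,0,0]],[[0,0,0],[0,0,0]],[[0,0,0],[0,0,0]],[[0,0,-10],[0,0,0]],[[0,0,-40],[0,0,0]],[[0,0,-80],[0,0,0]],[[0,0,-120],[0,0,0]],[[0,0,-155],[0,0,0]],[[0,0,-180],[0,0,0]]]' --grip 66

```text
time: 34.95
tool_pos: [636.4, 55.9, 244.4]
tcp_rot: [179.7, 0.0, 94.1]
ft_force: [0.6, 0.0, 0.6]
finger_gap: 66.0
grip_force: 0.0
```

>>> jog_arm --rows '[[[0,0,0],[0,0,0]],[[0,0,0],[0,0,0]]]'

```text
time: 35.15
tool_pos: [635.9, 55.9, 241.2]
tcp_rot: [179.9, 0.0, 94.1]
ft_force: [-0.0, -0.8, -0.8]
finger_gap: 66.1
grip_force: 0.0
```

```bash
python3 lk.py w9; python3 - <<'E'
from h import *
T=np.load('w9T.npy'); d=np.load('w9.npy'); im=cv2.imread('pics/w9.png')
plate(im,d,T,634,57,60,66,80,73)
P=wcloud(d,T); m=((d>0)&(P[...,2]>12)&(P[...,2]<28)&(np.hypot(P[...,0]-630,P[...,1]-310)<80)); q=P[m]
print('collar',len(q)); 
if len(q): print(q.min(0),q.max(0))
im2,d2=r.snapshot('top'); P=cloud('top',d2); m=((d2>0)&(P[...,2]>14)&(P[...,2]<28)&(np.hypot(P[...,0]-630,P[...,1]-310)<80)); q=P[m]; print('top cam collar',len(q),np.percentile(q,[1,99],axis=0)[:,:2].mean(0))
go(630,310-20,220,94)
E
```

```text
35.2 [635.9  55.9 241.2] 94.14790372991551
stack top z [59.9 61.3 73.5] 4241 y [-18.7473341  130.93231433] x [605.15967024 662.75268464]
z +y 61.25337216468472 z -y 61.38141535328623
post 256 [634.1  56.8 106.4] 110.9
outer [635.3  57.3] [50.2 75.4] 4.1
hole [635.3  54. ] [22.6 29.1] 4.1
collar 0
top cam collar 187 [630.03603149 309.64354056]
shift [233.9  12.3  18.5] turnz 0.0026 pos [634.7  55.8 238.5] rpy [-179.89   -0.     94.15]
```

>>> jog_arm --rows '[[[30,1,0],[0,0,0]],[[75,4,0],[0,0,0]],[[120,6,0],[0,0,0]],[[165,9,0],[0,0,0]],[[205,11,0],[0,0,0]],[[235,12.5,20],[0,0,0]],[[252,13,40],[0,0,0]],[[254,13,60],[0,0,0]],[[254,13,70],[0,0,0]],[[254,13,70],[0,0,0]]]' --grip 85

```text
time: 36.25
tool_pos: [628.2, 308.5, 165.6]
tcp_rot: [-179.7, 0.1, 94.1]
ft_force: [-1.2, -0.5, 0.2]
finger_gap: 84.9
grip_force: 0.0
```

>>> jog_arm --rows '[[[0,0,0],[0,0,0]],[[0,0,0],[0,0,0]]]'

```text
time: 36.45
tool_pos: [631.0, 309.5, 171.3]
tcp_rot: [179.9, -0.0, 94.1]
ft_force: [-0.1, -0.0, 0.9]
finger_gap: 85.3
grip_force: 0.0
```

```bash
python3 - <<'E'
from h import *
T=tool(); im,d=r.snapshot('wrist'); cv2.imwrite('pics/w10.png',im); o=plate(im,d,T,630,310,70,13,27,20)
go(630,310,3,94.1)
E
```

```text
outer [631.8 312.6] [58.7 58.9] 4.0
hole [631.6 312.4] [21.9 21.2] 49.4
shift [  0.3  -1.4 168.5] turnz -0.0001 pos [631.  309.7 171.5] rpy [ 1.7986e+02 -4.0000e-02  9.4090e+01]
```

View pics/w10.png

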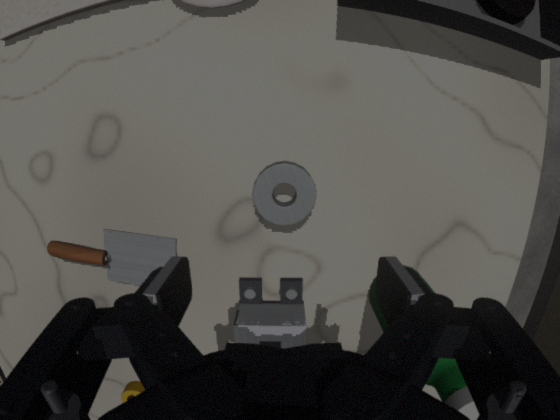

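>>> jog_arm --rows '[[[2.5,0.8,40],[0,0,0]],[[2.5,0.8,85],[0,0,0]],[[2.5,0.8,120],[0,0,0]],[[2.5,0.8,145],[0,0,0]],[[2.5,0.8,160],[0,0,0]],[[2.5,0.8,167],[0,0,0]],[[2.5,0.8,170],[0,0,0]],[[2.5,0.8,170],[0,0,0]],[[2.5,0.8,170],[0,0,0]],[[2.5,0.8,170],[0,0,0]]]'

```text
time: 37.5
tool_pos: [631.6, 313.1, 1.5]
tcp_rot: [179.9, -0.0, 94.1]
ft_force: [0.7, 0.5, 0.5]
finger_gap: 85.0
grip_force: 0.0
```

>>> jog_arm --rows '[[[0,0,0],[0,0,0]],[[0,0,0],[0,0,0]],[[0,0,0],[0,0,0]],[[0,0,0],[0,0,0]],[[0,0,0],[0,0,0]],[[0,0,0],[0,0,0]],[[0,0,0],[0,0,0]]]' --grip 50

```text
time: 38.2
tool_pos: [631.2, 312.9, 1.0]
tcp_rot: [179.9, -0.0, 94.1]
ft_force: [-0.9, -1.1, 5.5]
finger_gap: 59.1
grip_force: 42.5
```

>>> jog_arm --rows '[[[0,0,-15],[0,0,0]],[[0,0,-50],[0,0,0]],[[0,0,-95],[0,0,0]],[[0,0,-135],[0,0,0]],[[-30,-2,-148],[0,0,0]],[[-75,-4,-148],[0,0,0]],[[-120,-7,-148],[0,0,0]],[[-165,-10,-148],[0,0,0]],[[-205,-12,-148],[0,0,0]],[[-235,-14,-148],[0,0,0]]]'

```text
time: 39.2
tool_pos: [633.1, 74.6, 148.2]
tcp_rot: [-180.0, 0.0, 94.1]
ft_force: [0.5, 0.6, -3.3]
finger_gap: 58.8
grip_force: 44.5
```

>>> jog_arm --rows '[[[-15,-0.7,0],[0,0,0]],[[-21,-1,0],[0,0,0]],[[-21,-1,0],[0,0,0]],[[-21,-1,0],[0,0,0]],[[-21,-1,0],[0,0,0]]]'

```text
time: 39.7
tool_pos: [634.1, 57.8, 147.7]
tcp_rot: [-180.0, -0.0, 94.2]
ft_force: [0.6, 0.4, -3.5]
finger_gap: 58.8
grip_force: 44.5
```

```bash
python3 - <<'E'
from h import *
T=tool(); im,d=r.snapshot('wrist'); cv2.imwrite('pics/w11.png',im); P=wcloud(d,T); print(T[:3,3].round(1)); 
q=P[(d>0)&(P[...,2]>155)&(np.hypot(P[...,0]-634,P[...,1]-57)>13)&(np.hypot(P[...,0]-634,P[...,1]-57)<24)]
z=np.median(q[:,2]); print('z',z); plate(im,d,T,634,57,45,z-4,z+4,z)
go(634.6,56.6,147,94.1)
cv2.imwrite('pics/w11c.png',im[150:350,160:410])
E
```

```text
[634.1  57.8 147.7]
z 225.19216755715814
outer [632.6  69.5] [32.2  7.4] 3.0
shift [-1.1  0.4  0.7] turnz 0.0025 pos [634.1  57.7 147.7] rpy [-1.7999e+02 -2.0000e-02  9.4250e+01]
```

View pics/w11c.png

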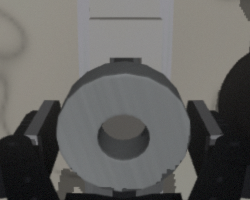

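The collar is held level. Its hole centre is at crop (124,136), which is (284,286) in the full picture.

```bash
python3 - <<'E'
from h import *
T=tool(); im,d=r.snapshot('wrist'); P=wcloud(d,T); m=((d>0)&(abs(P[...,2]-166.7)<4)&(np.hypot(P[...,0]-634,P[...,1]-57)<45)); 
plate(im,d,T,634,57,45,162,171,166.7)
for p in [(284,263),(284,286),(284,310),(257,286),(311,286)]: print(p,wonz(*p,166.7,T)[:2].round(1))
E
```

```text
outer [632.2  60.6] [63.1 67. ] 56.4
hole [633.5  58.2] [20.8 21.2] 46.5
(284, 263) [633.1  68.7]
(284, 286) [633.9  57.7]
(284, 310) [634.8  45.4]
(257, 286) [622.3  56.8]
(311, 286) [645.5  58.5]
```

>>> jog_arm --rows '[[[-1.4,0.3,8],[0,0,0]],[[-1.4,0.3,20],[0,0,0]],[[-1.4,0.3,28],[0,0,0]],[[-1.4,0.3,33],[0,0,0]],[[-1.4,0.3,37],[0,0,0]],[[-1.4,0.3,40],[0,0,0]],[[-1.4,0.3,43],[0,0,0]],[[-1.4,0.3,45],[0,0,0]],[[-1.4,0.3,46],[0,0,0]],[[-1.4,0.3,46],[0,0,0]]]'

```text
time: 40.8
tool_pos: [634.6, 54.9, 101.8]
tcp_rot: [180.0, 0.0, 94.1]
ft_force: [0.5, -0.8, -3.6]
finger_gap: 58.7
grip_force: 44.5
```

>>> jog_arm --rows '[[[0,0,4],[0,0,0]],[[0,0,10],[0,0,0]],[[0,0,15],[0,0,0]],[[0,0,19],[0,0,0]],[[0,0,22],[0,0,0]],[[0,0,24],[0,0,0]],[[0,0,25],[0,0,0]],[[0,0,25],[0,0,0]]]'

```text
time: 41.6
tool_pos: [634.6, 54.9, 76.7]
tcp_rot: [-180.0, -0.0, 94.1]
ft_force: [-0.5, -0.5, -4.1]
finger_gap: 58.8
grip_force: 44.5
```

Nearly down, with no contact yet. I'll lower to contact, release, and lift clear.

>>> jog_arm --rows '[[[0,0,1],[0,0,0]],[[0,0,2],[0,0,0]],[[0,0,2.7],[0,0,0]],[[0,0,2.7],[0,0,0]]]'

```text
time: 42.0
tool_pos: [634.6, 54.9, 74.1]
tcp_rot: [180.0, 0.0, 94.1]
ft_force: [0.3, -1.0, -2.8]
finger_gap: 58.9
grip_force: 44.5
```

>>> jog_arm --rows '[[[0,0,0],[0,0,0]],[[0,0,0],[0,0,0]],[[0,0,0],[0,0,0]],[[0,0,0],[0,0,0]],[[0,0,-10],[0,0,0]],[[0,0,-40],[0,0,0]],[[0,0,-80],[0,0,0]],[[0,0,-120],[0,0,0]],[[0,0,-155],[0,0,0]],[[0,0,-165],[0,0,0]]]' --grip 80

```text
time: 43.0
tool_pos: [636.9, 54.9, 246.1]
tcp_rot: [179.5, 0.0, 94.2]
ft_force: [-0.4, -0.4, 1.4]
finger_gap: 79.9
grip_force: 0.0
```

>>> jog_arm --rows '[[[0,0,0],[0,0,0]],[[0,0,0],[0,0,0]]]'

```text
time: 43.2
tool_pos: [634.1, 54.9, 238.0]
tcp_rot: [-179.9, -0.0, 94.1]
ft_force: [-1.1, -0.2, -0.6]
finger_gap: 80.1
grip_force: 0.0
```

```bash
python3 lk.py w12; python3 - <<'E'
from h import *
T=np.load('w12T.npy'); d=np.load('w12.npy'); im=cv2.imread('pics/w12.png')
plate(im,d,T,634,57,45,88,98,93); P=wcloud(d,T)
q=P[(d>0)&(P[...,2]>85)&(P[...,2]<100)&(np.hypot(P[...,0]-634,P[...,1]-57)<27)&(np.hypot(P[...,0]-634,P[...,1]-57)>14)]
A=np.c_[q[:,:2]-[634,57],np.ones(len(q))]; print('collar plane',np.linalg.lstsq(A,q[:,2],rcond=None)[0])
E
```

```text
43.25 [634.1  54.9 238. ] 94.1449277790988
stack top z [60.  61.3 73.3] 4030 y [-19.45616907 131.13923645] x [605.67633901 662.87699783]
z +y 61.31467054966046 z -y 61.25310733940586
post 259 [634.   56.7 106.6] 110.8
outer [634.3  54.1] [58.5 59. ] 4.1
hole [634.8  53.3] [22.7 20.6] 4.1
collar plane [ 1.91516277e-03 -8.38919572e-03  9.28764452e+01]
```

View pics/w12.png

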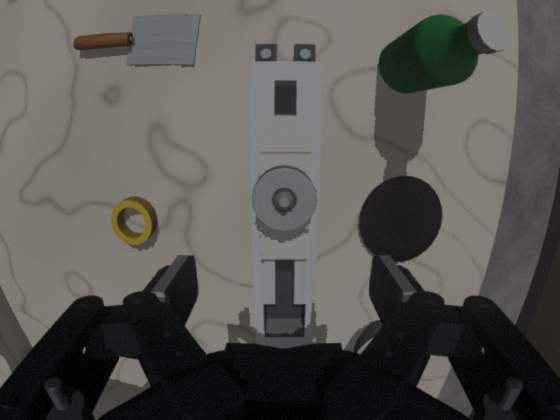

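The picture shows the collar flat on both plates, round the post at (284,200), with its top at z≈93. Everything is home and the arm is clear.

```bash
python3 -c "
from bench import r
print(r.hand_in())"
```

```text
the job is handed in; nothing more can be done
None
```

The job is done and handed in, though `hand_in` returned no verdict: the post is seated in the groove at about rail x = +42 mm, with `plate_a`, then `plate_d` (the only two plates present), then the collar home on it, and the arm is clear, at about 43 s on the robot's clock.

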